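# Weigh the pot from the back of the desk tray

## Robot

A 7-joint arm with a two-finger parallel gripper is mounted at the origin on a cart in front of the work surface, level with it; the furniture and walls round the work are solid. World frame = base frame: x ahead of the robot, y to its left, z up, the work surface at z = 0. Lengths are in m, angles in rad, forces in N, time in s.
With the tool pointing down it reaches from about 0.35 to 0.9 m from the base axis. Payload 19.9 kg.
Tool frame: the origin (TCP) lies between the finger pads; the fingertips stand 19 mm ahead of it and the grasp point (between the pads) is the TCP; z points along the fingers, y is the line along which they close (so a half turn about z gives the same grasp; the last joint's range is limited). The gripper opens to 94 mm and grips with 3 to 60 N. Pads are 16 mm wide; open, the fingers measure 119 mm over their backs; the gripper's body (75 mm by 177 mm) begins 78 mm behind the grasp point.
Start: joints at [1.155, 0.417, -0.01, 1.614, 0.005, 1.111, -0.053], TCP at [0.229, -0.582, 0.224] pointing down, gripper open.
Joint ranges: [-2.81, 2.81], [-0.39, 2.02], [-1.27, 1.25], [0.06, 2.57], [-1.19, 4.33], [0.19, 2], [-2.82, 2.82]. Speed limits (rad/s): [1.89, 1.89, 2.39, 2.39, 3.01, 3.01, 3.01].

## Interface

Orientations are given as a 3x3 rotation matrix whose columns are the frame's x, y, z axes.
In Python, from rig import robot gives the robot as it stands. Calls block until the motion is done:
- robot.move_ptp(position, orientation): joint-space move of the TCP to a pose.
- robot.move_linear(position, velocity=0.15, frame=None, threshold=None): straight line of the TCP; frame=None keeps the orientation; velocity is the mean speed in m/s. With threshold (N) it stops when the force on the tool has changed by that much, and returns True; else False.
- robot.goto_joints(angles): joint-space move.
- robot.gripper_to(opening): finger opening in m; the grip force is fixed at half the most; returns when the fingers have stopped.
- robot.pause(seconds).
- robot.ik(position, orientation): joint angles nearest the present ones, or None.
- robot.get_state(): the state.
- robot.grab_frame(name): name is "side" or "top" or "wrist"; returns the picture (384x512x3 uint8, red, green, blue); there is no depth.
- robot.camera_info(name): a dict with "fx", "fy", "cx", "cy" (pixels), "rvec" (rotation vector, rad) and "tvec" (3), from world to camera coordinates, as OpenCV has them. Camera axes: x right, y down, z forward; pixel columns grow to the right and rows downward; lengths in m; the calibration is good to about 2 mm. The wrist camera is an equidistant fisheye: a pixel r from the principal point sees the ray r / f radians off the axis. A picture is of the moment at which its call begins: read the wrist's pose just before it. camera_info takes no time and is no camera call; for the wrist camera it gives the pose at the moment of the call.
A pose or a line that the arm cannot do raises robot.PlanningError and nothing moves.
- robot.sign_off(): hands the job in; it is judged then, once.
The state is a dict: "time": time; "qpos": joint angles; "joint_vel": joint speeds; "effort": joint torques, N m; "ee_pos": TCP position; "tool_rot": TCP orientation; "force": force on the tool from outside, world axes, zero at the start; "moment": the same for the moment, N m; "opening": finger opening in m; "grasp_force": force on a finger pad.
Only numpy, scipy, OpenCV 4.12 (cv2) and the standard library are available. Lean on these libraries where they do the work, as an engineer would, in place of code of your own. Each camera call takes 0.05 s, during which the arm holds its last target. There are 200 camera calls.

## Task

The pot with the red lid at the back of the desk tray has to be weighed, but the white bottle, the slim spray bottle and the label roll box it in: first stand all three aside on the low wooden stand, leaving the pot where it is. Then stand the pot on the middle of the scale's round plate, and only after that put each of the three back upright exactly where it stood in the tray. Leave the vial and the eraser in the tray's front corners alone, and knock nothing over.

Things in the scene. Friction and masses are not known exactly. Their poses are not given: they have to be found in the camera images.
- specimen_pot: Clear round pot with a wider red screw lid, 58 mm across the lid and 54 mm below it, 62 mm tall (lid from 48 to 62 mm up). Origin: centre of its underside, z up. Stands at the back middle of the desk tray, with the bottle, the spray bottle and the label roll left of it, right of it and in front of it. Very light (20 to 45 g).
- sample_bottle: White plastic bottle with a white screw cap, 66 mm in diameter, 121 mm tall; the cap (from about 100 mm up) is 57 mm across. Origin: centre of its underside, z up. Starts on one of three places round the pot, 68 mm from the pot's axis.
- spray_bottle: Slim round bottle with an ochre-yellow cap, 42 mm in diameter, 132 mm tall. Origin: centre of its underside, z up. Starts on another of the three places.
- label_roll: White paper label roll standing on end, with a brown cardboard core in its top, 60 mm in diameter, 52 mm tall. Origin: centre of its underside, z up. Starts on another of the three places.
- desk_tray: Grey tray, fixed, 165 (its x, depth) x 210 mm (its y, width); floor 14 mm above the desk, 4 mm thick rim 22 mm above it. All six loose things stand on its floor. Origin: centre, at desk height; x to its back, y left. Faint rings 52 mm across mark the places at x, y = 40, 0 (pot), 40, 68 (left), 40, -68 (right), -28, 0 mm (front). Which of the three stands on left, right or front varies.
- wood_stand: Low stand of pale wood, fixed: flat board 190 (its x, depth) x 150 mm (its y, width), top 28 mm above the desk, no rim. Origin: centre, at desk height. Its top is the side area, just large enough for the three with finger room between, for example at x, y = -62, 37 and 62, 37 and 0, -40 mm. Either left or right of the tray.
- scale_plate (a point): Centre of the top of the round steel plate, 112 mm across, of the small white postal scale, 32 mm above the desk. The scale is fixed (its body is 160 by 130 mm) and does not give; it is on the other side of the tray from the wooden stand.
- vial: Small glass vial, 28 mm in diameter, 54 mm tall, in the tray's front right corner. Origin: centre of its underside, z up. Not to be disturbed.
- eraser: Blue and white eraser lying flat, 21 x 45 x 12 mm, in the tray's front left corner. Origin: centre of its underside. Not to be disturbed.

How it is judged:
By the outcome, as a careful person would: the job done as asked, in the order asked, and still so for the second after the job is handed in, with the robot touching nothing.
It also fails if it takes over 141 s, if anything falls off the work surface, if the arm or the gripper's body presses on something with over 40 N, if the wrist force passes 120 N, or if a joint passes its speed limit or range.

## Working session

There is one attempt and no reset: what is moved stays moved. The work goes in short steps, each a Python script; the robot and the scene stay as the last script left them, time stands still between calls to the robot, and variables do not carry over. Pictures are saved under pics/ and viewed, at most 14 in all, crops included, and the job is handed in when it is done.

```bash
ls; mkdir -p pics; python3 - <<'E'
from rig import robot
import cv2,numpy as np
for n in("top","side"):
    im=robot.grab_frame(n); cv2.imwrite(f"pics/{n}0.png",cv2.resize(im[:,:,::-1],(800,600),interpolation=cv2.INTER_CUBIC))
    i=robot.camera_info(n);R=cv2.Rodrigues(np.array(i["rvec"]))[0];print(n,i,-R.T@i["tvec"])
s=robot.get_state();print(s["time"],s["ee_pos"],s["tool_rot"],s["opening"])
E
```

```text
pics
top {'fx': 370.6553827321025, 'fy': 370.6553827321025, 'cx': 251.48861873347676, 'cy': 186.31572749880442, 'rvec': array([ 2.16801419, -2.16136487,  0.17365747]), 'tvec': array([0.01184196, 0.50565094, 0.93504477])} [0.37675579 0.03907811 0.99330751]
side {'fx': 355.5417908215924, 'fy': 355.5417908215924, 'cx': 257.9659036725614, 'cy': 190.8321649985675, 'rvec': array([ 0.64659287, -2.26592306,  1.56210418]), 'tvec': array([0.42695739, 0.14673652, 0.68430367])} [0.05149219 0.72412901 0.38089559]
0.1 [ 0.22867056 -0.58131044  0.22389785] [[ 9.30574608e-01  3.66101980e-01 -4.89364002e-04]
 [ 3.66102297e-01 -9.30574071e-01  1.00357889e-03]
 [-8.79772337e-05 -1.11306231e-03 -9.99999377e-01]] 0.09409061570201475
```

View pics/top0.png

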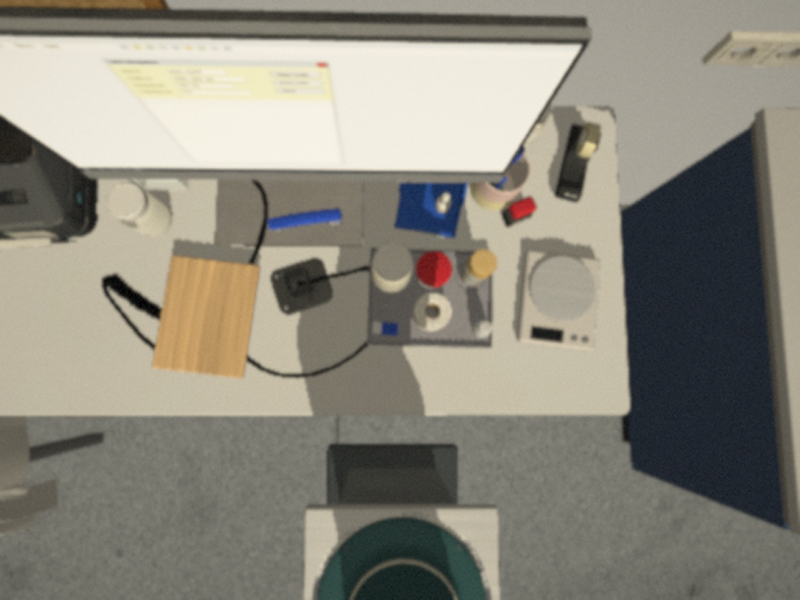

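View pics/side0.png

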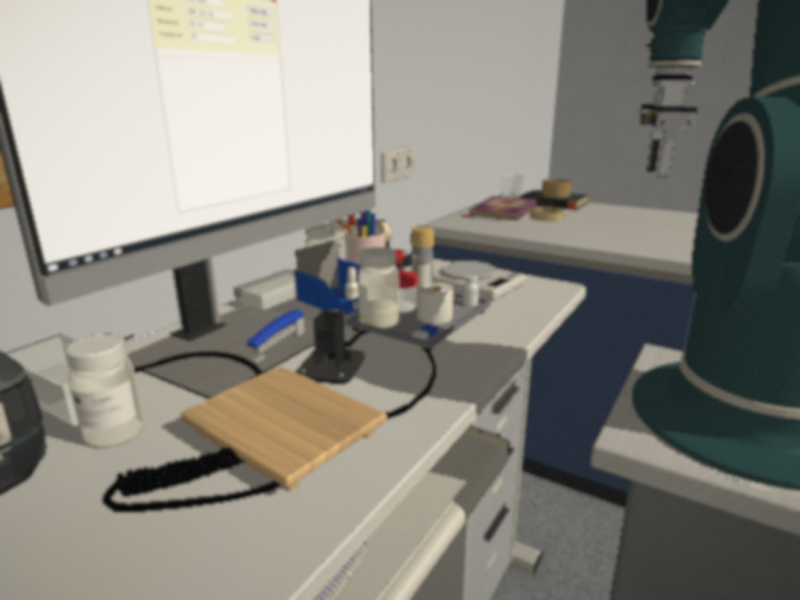

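Top view: white bottle on the left (390,258), pot (434,268), spray bottle on the right (482,262), roll in front (433,311). The wooden stand is to the left at about (205,315), the scale plate to the right at (563,287). A monitor overhangs behind them and a small black post at (302,285) stands between the stand and the tray.

```bash
cat > h.py <<'E'
from rig import robot
import cv2,numpy as np
def ray(n,uv):
    i=robot.camera_info(n);R=cv2.Rodrigues(np.array(i["rvec"]))[0]
    d=np.array([(uv[0]-i["cx"])/i["fx"],(uv[1]-i["cy"])/i["fy"],1.])
    if n=="wrist":
        r=np.hypot(*d[:2]); d=np.array([*(d[:2]/max(r,1e-9)*np.sin(r)),np.cos(r)])
    return -R.T@i["tvec"],R.T@d
def at(n,uv,z):
    o,d=ray(n,uv); return o+d*(z-o[2])/d[2]
def tri(a,b):
    (o,d),(p,e)=a,b; d=d/np.linalg.norm(d);e=e/np.linalg.norm(e)
    s=np.linalg.lstsq(np.c_[d,-e],p-o,rcond=None)[0]
    return (o+s[0]*d+p+s[1]*e)/2, np.linalg.norm(o+s[0]*d-p-s[1]*e)
E
python3 - <<'E'
from h import *
np.set_printoptions(precision=4,suppress=True)
P=lambda u,v,z:at("top",((u+.5)/1.5625-.5,(v+.5)/1.5625-.5),z)[:2]
for k,v in dict(bottle=(392,255,.135),pot=(434,268,.076),spray=(482,262,.146),roll=(433,311,.066),scale=(563,287,.032),vial=(484,327,.068)).items(): print(k,P(*v))
print("tray",[P(u,v,.022) for u,v in[(369,249),(492,249),(492,346),(369,346)]])
s=[P(u,v,.028) for u,v in[(174,256),(260,264),(244,377),(152,367)]];print("stand",s,np.mean(s,0))
r=lambda n,u,v:ray(n,((u+.5)/1.5625-.5,(v+.5)/1.5625-.5))
print("mon",tri(r("top",505,178),r("side",373,188)),tri(r("top",88,177),r("side",45,302)))
print("post",tri(r("top",298,284),r("side",327,313)))
E
```

```text
bottle [0.5474 0.018 ]
pot [ 0.5383 -0.0511]
spray [ 0.5355 -0.1161]
roll [ 0.4697 -0.0499]
scale [ 0.5147 -0.2737]
vial [ 0.444  -0.1316]
tray [array([0.58  , 0.0546]), array([ 0.5815, -0.1565]), array([ 0.4155, -0.153 ]), array([0.415 , 0.0534])]
stand [array([0.5645, 0.3815]), array([0.5518, 0.2375]), array([0.3637, 0.2576]), array([0.3797, 0.4077])] [0.4649 0.3211]
mon (array([ 0.6504, -0.1383,  0.2035]), np.float64(0.009490411417422457)) (array([0.6536, 0.4619, 0.1712]), np.float64(0.0036209411405808984))
post (array([0.5151, 0.169 , 0.086 ]), np.float64(0.013323553668322392))
```

Positions match the tray layout. Next is a closer wrist look from above the tray, plus a reachability check of the planned poses.

```bash
python3 - <<'E'
from h import *
np.set_printoptions(precision=3,suppress=True)
R=np.diag([1.,-1,-1])
for p in [(.47,-.05,.33),(.538,.018,.104),(.538,.018,.25),(.538,-.117,.11),(.47,-.05,.05),(.47,-.05,.25),(.515,-.274,.09),(.51,.35,.12),(.51,.35,.26),(.49,.27,.12),(.40,.33,.06),(.40,.33,.26)]: print(p,robot.ik(p,R))
robot.move_ptp((.47,-.05,.34),R)
i=robot.camera_info("wrist");print(i)
im=robot.grab_frame("wrist");cv2.imwrite("pics/w0raw.png",im[:,:,::-1]);cv2.imwrite("pics/w0.png",cv2.resize(im[:,:,::-1],(800,600),interpolation=cv2.INTER_CUBIC))
print(robot.get_state()["time"],robot.get_state()["ee_pos"])
E
```

```text
(0.47, -0.05, 0.33) [ 0.494  0.069 -0.474  1.823  0.033  1.258 -1.56 ]
(0.538, 0.018, 0.104) [ 0.257  0.45  -0.429  1.921  0.249  0.823 -1.875]
(0.538, 0.018, 0.25) [ 0.362  0.278 -0.539  1.786  0.157  1.12  -1.8  ]
(0.538, -0.117, 0.11) [ 0.37   0.439 -0.263  1.891  0.15   0.83  -1.541]
(0.47, -0.05, 0.05) [ 0.298  0.429 -0.303  2.107  0.211  0.633 -1.72 ]
(0.47, -0.05, 0.25) [ 0.462  0.138 -0.457  1.936  0.069  1.082 -1.595]
(0.515, -0.274, 0.09) [ 0.518  0.506 -0.105  1.825  0.07   0.814 -1.193]
(0.51, 0.35, 0.12) [-0.018  0.697 -0.901  1.696  0.616  1.057 -2.693]
(0.51, 0.35, 0.26) [ 0.118  0.632 -1.151  1.564  0.589  1.333 -2.673]
(0.49, 0.27, 0.12) [ 0.09   0.571 -0.846  1.849  0.517  0.958 -2.557]
(0.4, 0.33, 0.06) [-0.109  0.596 -0.803  1.982  0.591  0.812 -2.822]
(0.4, 0.33, 0.26) [ 0.219  0.427 -1.221  1.807  0.428  1.212 -2.7  ]
{'fx': 297.3186396354542, 'fy': 297.3186396354542, 'cx': 249.22268805425048, 'cy': 193.95975320487864, 'rvec': array([-2.066,  2.067,  0.302]), 'tvec': array([-0.049,  0.388,  0.637])}
2.2833 [ 0.47  -0.051  0.34 ]
```

View pics/w0.png

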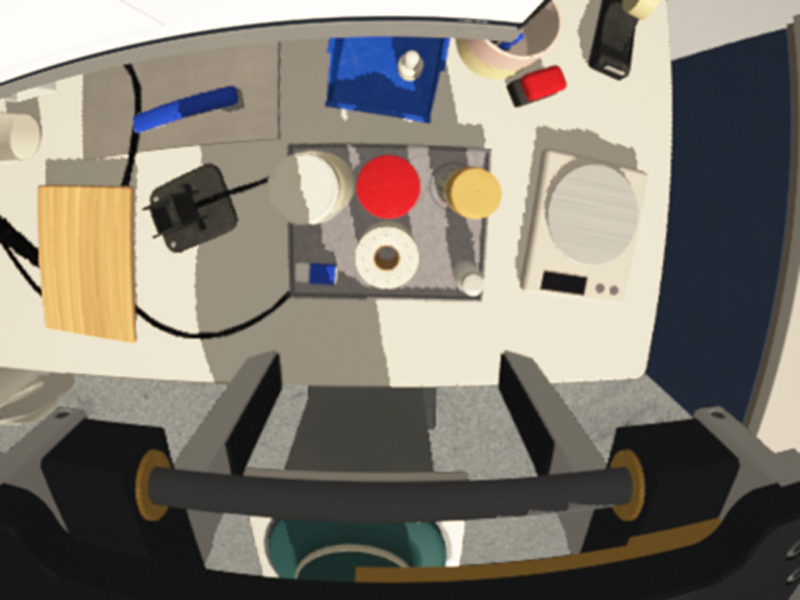

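Wrist view: red lid at (388,186), ochre cap at (475,194), roll at (387,258), bottle top around (312,187), scale plate at (593,213) and stand corners (38,185) to (135,341). I'll convert these and cross-check them, using colour blobs where possible.

```bash
python3 - <<'E'
from h import *
np.set_printoptions(precision=4,suppress=True)
P=lambda u,v,z:at("wrist",((u+.5)/1.5625-.5,(v+.5)/1.5625-.5),z)[:2]
im=cv2.imread("pics/w0raw.png").astype(int);b,g,r=im[...,0],im[...,1],im[...,2]
def blob(m,z,nm):
    m=m.astype(np.uint8);m[:80]=0;n,l,s,c=cv2.connectedComponentsWithStats(m)
    k=1+np.argmax([s[j,4]*(s[j,0]>180 and s[j,0]+s[j,2]<330) for j in range(1,n)])
    ct=cv2.findContours((l==k).astype(np.uint8),0,1)[0][0][:,0]
    q=np.array([at("wrist",p,z)[:2] for p in ct.astype(float)],dtype=np.float32);print(nm,cv2.minEnclosingCircle(q),s[k])
blob((r>120)&(g<70),.076,"pot");blob((r>150)&(b<110)&(g>110),.146,"spray")
for k,v in dict(bottle=(312,187,.135),roll=(387,258,.066),scale=(593,213,.032),vial=(471,279,.068)).items(): print(k,P(*v))
t=[P(u,v,.022) for u,v in[(289,146),(491,150),(483,299),(290,297)]];print("tray",t,np.mean(t,0))
t=[P(u,v,.028) for u,v in[(38,185),(133,185),(135,341),(44,327)]];print("stand",t,np.mean(t,0))
a=cv2.resize(cv2.imread("pics/w0raw.png")[75:205,160:330],(800,612),interpolation=cv2.INTER_CUBIC)[:600]
cv2.imwrite("pics/w0c.png",a)
E
```

```text
pot ((0.5382793545722961, -0.048222072422504425), 0.029104849323630333) [ 228   99   40   41 1290]
spray ((0.537956714630127, -0.11235214024782181), 0.020451847463846207) [288 107  28  32 186]
bottle [0.5407 0.011 ]
roll [ 0.4698 -0.0473]
scale [ 0.5156 -0.2675]
vial [ 0.45   -0.1283]
tray [array([0.5802, 0.0534]), array([ 0.5758, -0.1538]), array([ 0.4166, -0.1509]), array([0.419 , 0.0585])] [ 0.4979 -0.0482]
stand [array([0.5671, 0.3869]), array([0.5515, 0.2367]), array([0.3659, 0.2601]), array([0.3807, 0.4129])] [0.4663 0.3242]
```

View pics/w0c.png

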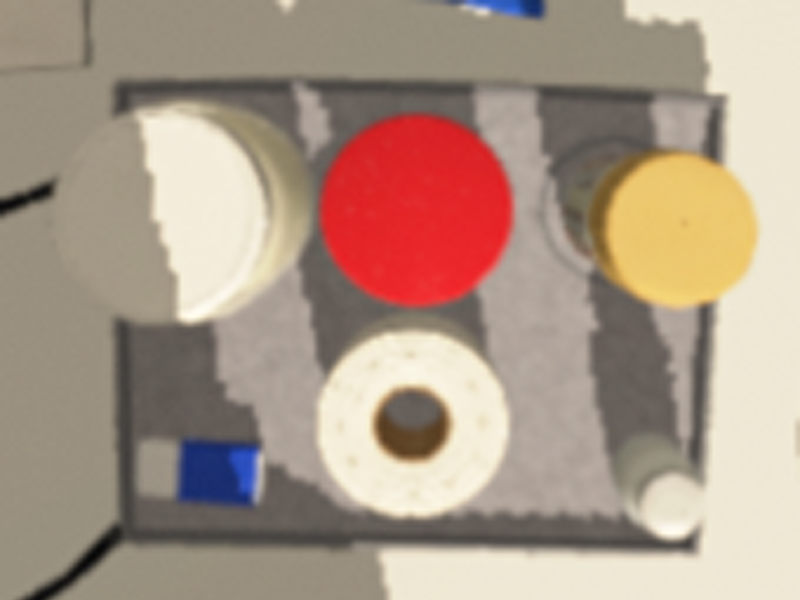

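```bash
cat >> h.py <<'E'
R2=np.diag([-1.,1,-1])
F=.014
T=dict(bottle=((.538,.019),.088),spray=((.538,-.117),.092),roll=((.470,-.0485),.030),pot=((.538,-.049),.052))
S=dict(bottle=(.515,.3535),spray=(.489,.271),roll=(.404,.331),pot=(.5152,-.2706))
def st(m):
    s=robot.get_state();print(m,"t%.1f"%s["time"],np.round(s["ee_pos"],4),"op %.4f"%s["opening"],"gf %.1f"%s["grasp_force"],"F",np.round(s["force"],1))
def carry(n,a,fa,b,fb,up,op=.094,out=.094):
    g=T[n][1]
    robot.gripper_to(op)
    robot.move_linear((*a,fa+g+.03),velocity=.3) if robot.get_state()["ee_pos"][2]>.2 and np.hypot(*(robot.get_state()["ee_pos"][:2]-a))<.01 else (robot.move_linear((*a,up),velocity=.4),robot.move_linear((*a,fa+g+.03),velocity=.3))
    robot.move_linear((*a,fa+g),velocity=.08)
    robot.gripper_to(0.0); st(n+" grip")
    robot.move_linear((*a,fa+g+.03),velocity=.1)
    robot.move_linear((*a,up),velocity=.3); st(n+" lift")
    robot.move_linear((*b,up),velocity=.35)
    robot.move_linear((*b,fb+g+.03),velocity=.25)
    robot.move_linear((*b,fb+g+.001),velocity=.06); st(n+" low")
    robot.gripper_to(out)
    robot.move_linear((*b,fb+g+.05),velocity=.15)
    robot.move_linear((*b,up),velocity=.35); st(n+" done")
E
python3 - <<'E'
from h import *
i=robot.camera_info("wrist");print(ray("wrist",(250,190))[0])
robot.move_ptp((.47,-.02,.34),R2);st("turn")
carry("bottle",*[T["bottle"][0],F],S["bottle"],.028,.27,out=.085)
im=robot.grab_frame("top");cv2.imwrite("pics/t1.png",cv2.resize(im[100:260,50:400,::-1],(800,366),interpolation=cv2.INTER_CUBIC))
E
```

```text
[ 0.55411307 -0.05023097  0.4995857 ]
turn t5.0 [ 0.47 -0.02  0.34] op 0.0940 gf 0.0 F [-0.6 -0.   0.1]
bottle grip t7.3 [0.5381 0.019  0.1021] op 0.0646 gf 30.0 F [ 1.  -0.5  1.4]
bottle lift t8.4 [0.5377 0.0188 0.2695] op 0.0645 gf 30.0 F [-0.7  0.6 -1.3]
bottle low t10.8 [0.5148 0.3535 0.1166] op 0.0646 gf 30.0 F [-0.2 -0.  -2.3]
bottle done t12.2 [0.5151 0.3534 0.2702] op 0.0847 gf 0.0 F [ 0.4  0.  -1. ]
```

View pics/t1.png

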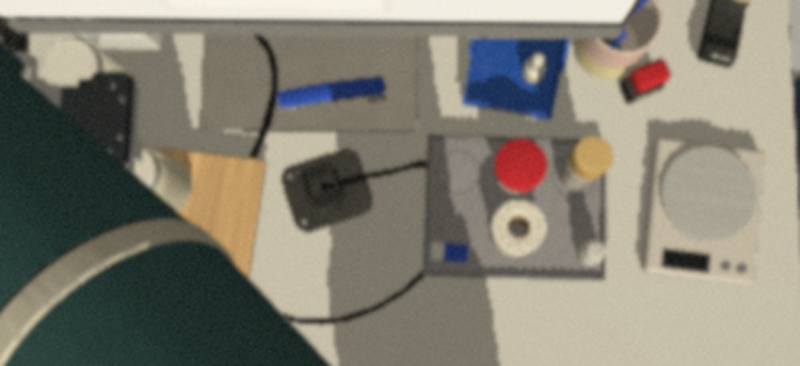

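The bottle stands on the stand and nothing in the tray moved. The time used is small. Spray bottle next.

```bash
python3 - <<'E'
from h import *
carry("spray",T["spray"][0],F,S["spray"],.028,.29,op=.094,out=.06)
robot.move_linear((.47,-.0485,.29),velocity=.4)
im=robot.grab_frame("top");cv2.imwrite("pics/t2.png",cv2.resize(im[100:260,50:400,::-1],(800,366),interpolation=cv2.INTER_CUBIC))
E
```

```text
spray grip t16.1 [ 0.538 -0.117  0.106] op 0.0414 gf 30.0 F [0.2 0.4 0.3]
spray lift t17.2 [ 0.5376 -0.1171  0.2892] op 0.0413 gf 30.0 F [ 0.8 -0.3 -1. ]
spray low t19.8 [0.4888 0.271  0.1207] op 0.0414 gf 30.0 F [ 0.5  0.2 -1.2]
spray done t21.3 [0.4891 0.2708 0.29  ] op 0.0600 gf 0.0 F [-0.3 -0.4 -0.9]
```

View pics/t2.png

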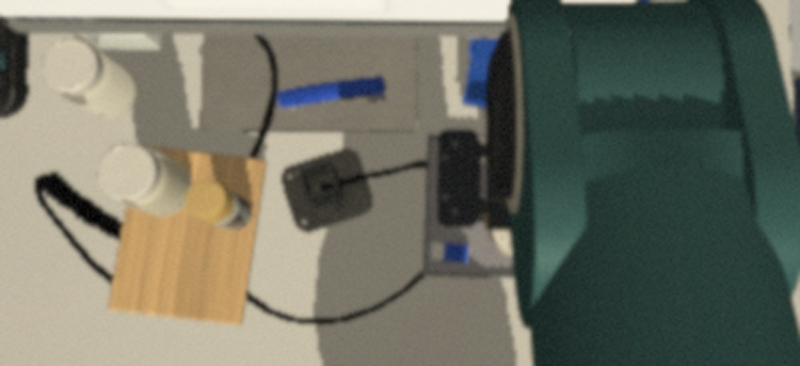

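Both bottles stand on the board and its front is free. Next the roll, then the pot.

```bash
python3 - <<'E'
from h import *
carry("roll",T["roll"][0],F,S["roll"],.028,.25,op=.08,out=.08)
robot.move_linear((.538,-.049,.25),velocity=.4)
i=robot.camera_info("wrist");im=robot.grab_frame("wrist");cv2.imwrite("pics/w3.png",cv2.resize(im[:,:,::-1],(800,600),interpolation=cv2.INTER_CUBIC))
P=lambda u,v,z:at("wrist",((u+.5)/1.5625-.5,(v+.5)/1.5625-.5),z)[:2]
im=im.astype(int);m=((im[...,0]>120)&(im[...,1]<70)).astype(np.uint8)
n,l,s,c=cv2.connectedComponentsWithStats(m)
for k in range(1,n):
    if s[k,4]>400:
        ct=cv2.findContours((l==k).astype(np.uint8),0,1)[0][0][:,0].astype(float)
        print(cv2.minEnclosingCircle(np.array([at("wrist",p,.076)[:2] for p in ct],dtype=np.float32)))
E
```

```text
roll grip t24.7 [ 0.4702 -0.0485  0.0443] op 0.0598 gf 30.0 F [-0.3 -0.5  5.7]
roll lift t25.9 [ 0.4694 -0.0486  0.2488] op 0.0598 gf 30.0 F [-1.   0.2 -1.3]
roll low t28.6 [0.4038 0.331  0.0586] op 0.0597 gf 30.0 F [-0.2 -0.5 -0.4]
roll done t30.1 [0.4041 0.3307 0.2497] op 0.0799 gf 0.0 F [-0.3 -1.1 -0.9]
((0.5373995304107666, -0.04752066731452942), 0.02918235771358013)
((0.6342527866363525, -0.19018328189849854), 0.0246387030929327)
```

View pics/w3.png

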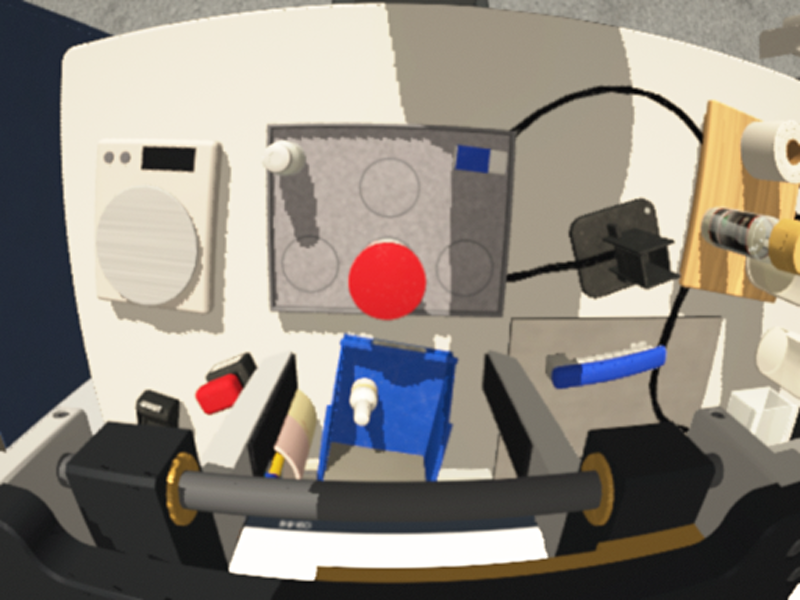

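The tray now holds only the pot (388,280), vial and eraser. The three rings are visible at (310,264), (389,187) and (465,267), and the plate at (148,246). I'll use these to check the places where each thing stood.

```bash
python3 - <<'E'
from h import *
P=lambda u,v,z:at("wrist",((u+.5)/1.5625-.5,(v+.5)/1.5625-.5),z)[:2].round(4)
for k in [(310,264,.014),(389,187,.014),(465,267,.014),(148,246,.032)]: print(P(*k))
print([P(*k) for k in[(96,243,.032),(198,246,.032),(145,187,.032),(150,305,.032)]])
E
```

```text
[ 0.5365 -0.1159]
[ 0.4699 -0.0468]
[0.5388 0.0201]
[ 0.5136 -0.2642]
[array([ 0.5082, -0.324 ]), array([ 0.5154, -0.2129]), array([ 0.4602, -0.2627]), array([ 0.5692, -0.2695])]
```

Everything agrees within about 2 mm. Now the pot goes to the scale.

```bash
python3 - <<'E'
from h import *
carry("pot",T["pot"][0],F,S["pot"],.032,.2,op=.085,out=.08)
robot.move_linear((.42,-.05,.25),velocity=.4)
im=robot.grab_frame("wrist");cv2.imwrite("pics/w4.png",cv2.resize(im[:,:,::-1],(800,600),interpolation=cv2.INTER_CUBIC))
im=im.astype(int);m=((im[...,0]>120)&(im[...,1]<70)).astype(np.uint8)
n,l,s,c=cv2.connectedComponentsWithStats(m)
for k in range(1,n):
    if s[k,4]>300:
        ct=cv2.findContours((l==k).astype(np.uint8),0,1)[0][0][:,0].astype(float)
        print(cv2.minEnclosingCircle(np.array([at("wrist",p,.094)[:2] for p in ct],dtype=np.float32)))
P=lambda u,v,z:at("wrist",((u+.5)/1.5625-.5,(v+.5)/1.5625-.5),z)[:2].round(4)
np.save("pics/i.npy",robot.camera_info("wrist"),allow_pickle=True)
E
```

```text
pot grip t33.5 [ 0.5381 -0.0491  0.0662] op 0.0569 gf 30.0 F [-0.5 -0.7  3.1]
pot lift t34.4 [ 0.538  -0.0492  0.2   ] op 0.0572 gf 30.0 F [ 0.   0.2 -0.5]
pot low t36.3 [ 0.5151 -0.2705  0.0846] op 0.0570 gf 30.0 F [ 1.2 -0.4 -0.3]
pot done t37.7 [ 0.5154 -0.2708  0.2005] op 0.0801 gf 0.0 F [ 0.   0.1 -0.6]
((0.5112894773483276, -0.2643093168735504), 0.03236877918243408)
```

View pics/w4.png

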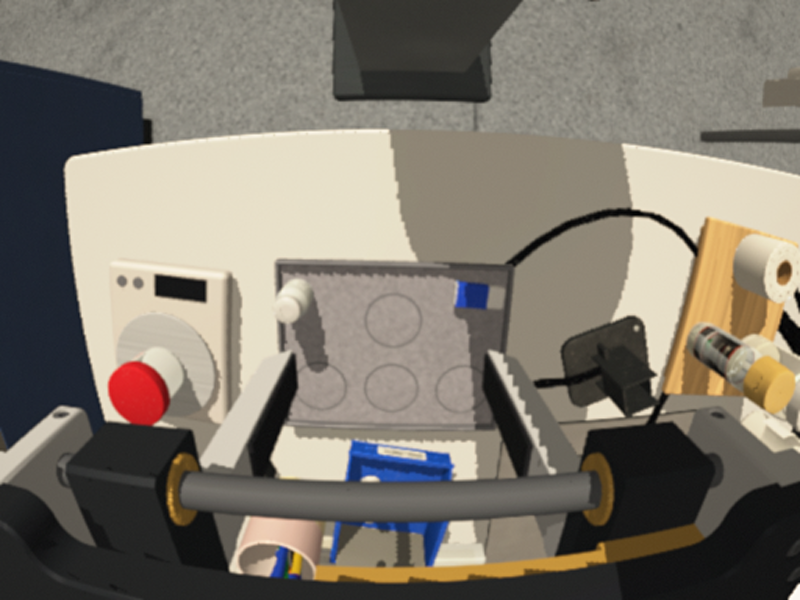

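The pot stands on the plate. Now everything goes back: roll, spray bottle, then the bottle.

```bash
python3 - <<'E'
from h import *
carry("roll",S["roll"],.028,T["roll"][0],F,.25,op=.08,out=.08)
carry("spray",S["spray"],.028,T["spray"][0],F,.29,op=.06,out=.07)
im=robot.grab_frame("side");cv2.imwrite("pics/s5.png",cv2.resize(im[100:290,80:400,::-1],(800,475),interpolation=cv2.INTER_CUBIC))
E
```

```text
roll grip t41.8 [0.4042 0.3311 0.0582] op 0.0596 gf 30.0 F [ 0.2 -0.3  4.3]
roll lift t42.9 [0.4038 0.3305 0.2492] op 0.0597 gf 30.0 F [-0.1 -0.1 -1.9]
roll low t45.8 [ 0.4698 -0.0484  0.0446] op 0.0596 gf 30.0 F [-0.3  0.6 -1.9]
roll done t47.4 [ 0.4698 -0.0488  0.2496] op 0.0801 gf 0.0 F [-0.9 -0.2 -0.5]
spray grip t50.6 [0.4891 0.2711 0.1202] op 0.0415 gf 30.0 F [-0.2 -0.1  2.8]
spray lift t51.7 [0.4889 0.2707 0.2895] op 0.0415 gf 30.0 F [-0.4  0.3 -1.2]
spray low t54.3 [ 0.5379 -0.1169  0.1066] op 0.0414 gf 30.0 F [-0.3  0.4 -1.2]
spray done t56.0 [ 0.5379 -0.1172  0.2898] op 0.0700 gf 0.0 F [-0.1 -0.4 -1.1]
```

View pics/s5.png

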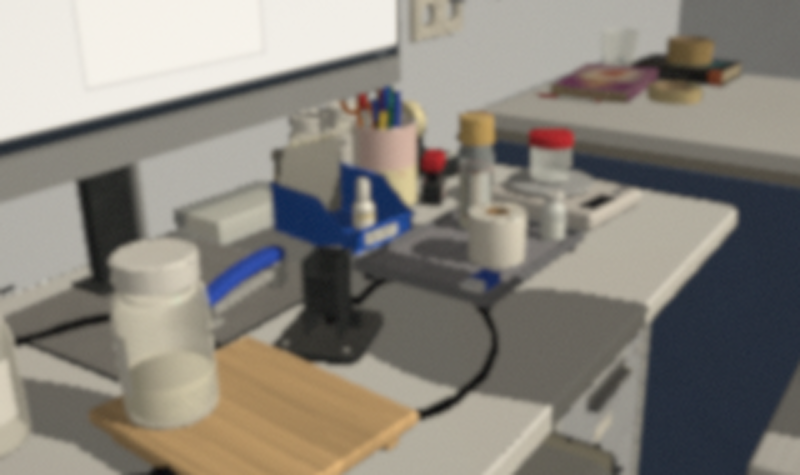

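Roll (497,235) and spray bottle (476,170) are upright on their places, the pot (551,155) is upright on the scale, and the bottle is on the stand. The bottle is last; then the arm retreats for the final check.

```bash
python3 - <<'E'
from h import *
carry("bottle",S["bottle"],.028,T["bottle"][0],F,.29,op=.09,out=.09)
robot.move_linear((.45,.25,.3),velocity=.3);st("away")
im=robot.grab_frame("top");cv2.imwrite("pics/t6raw.png",im[:,:,::-1]);cv2.imwrite("pics/t6.png",cv2.resize(im[145:235,225:395,::-1],(800,424),interpolation=cv2.INTER_CUBIC))
E
```

```text
bottle grip t59.7 [0.5151 0.3537 0.1162] op 0.0644 gf 30.0 F [-0.1  0.9  2.1]
bottle lift t60.8 [0.5149 0.3532 0.2895] op 0.0647 gf 30.0 F [ 0.3  0.3 -2.9]
bottle low t63.3 [0.5379 0.019  0.1026] op 0.0643 gf 30.0 F [ 0.2  0.6 -1.5]
bottle done t64.9 [0.5379 0.0187 0.2897] op 0.0900 gf 0.0 F [-0.5  0.6 -0.9]
away t65.9 [0.4503 0.2488 0.2993] op 0.0899 gf 0.0 F [-0.4 -0.5  0.8]
```

View pics/t6.png

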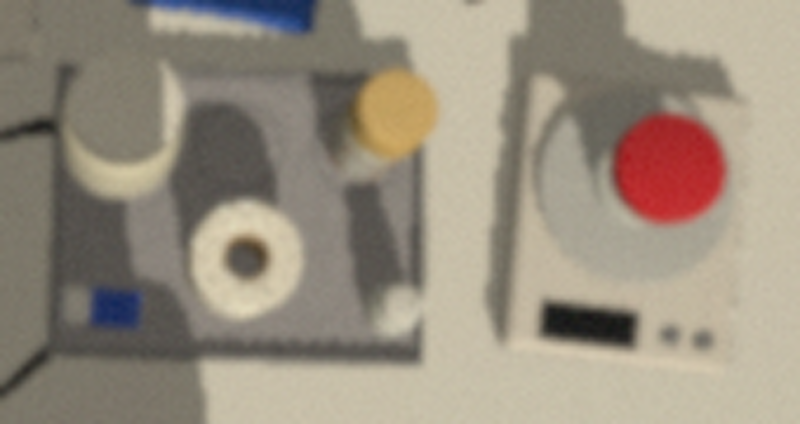

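All are upright and the vial and eraser have not moved. The lid is at (670,168) over the plate; next I check the centring and the before/after positions numerically.

```bash
python3 - <<'E'
from h import *
P=lambda u,v,z:at("top",(225+(u+.5)/4.706-.5,145+(v+.5)/4.706-.5),z)[:2].round(4)
print("lid",P(670,168,.094),"plate L,R,bottom",P(535,180,.032),P(738,180,.032),P(635,283,.032),"roll",P(246,259,.066),"spray",P(397,114,.146),"bottle",P(115,106,.135))
a=cv2.resize(cv2.imread("pics/top0.png"),(512,384),interpolation=cv2.INTER_AREA)[145:235,225:395]
b=cv2.imread("pics/t6raw.png")[145:235,225:395]
cv2.imwrite("pics/cmp.png",np.vstack([cv2.resize(x,(560,296),interpolation=cv2.INTER_CUBIC) for x in(a,b)]))
# shift of local patches (phase correlation)
ga,gb=[cv2.cvtColor(x,cv2.COLOR_BGR2GRAY) for x in(a,b)]
for n,(x,y,w,h) in dict(roll=(38,40,29,29),spray=(72,11,24,26),bottle=(11,8,31,36),vial=(77,58,16,14),eraser=(12,58,20,14)).items():
    t=ga[y:y+h,x:x+w];r=cv2.matchTemplate(gb[max(y-6,0):y+h+6,x-6:x+w+6],t,cv2.TM_CCOEFF_NORMED);_,v,_,l=cv2.minMaxLoc(r);print(n,l[0]-6,l[1]-min(6,y),round(v,2))
E
```

```text
lid [ 0.5139 -0.2709] plate L,R,bottom [ 0.5162 -0.2157] [ 0.5167 -0.3306] [ 0.4585 -0.27  ] roll [ 0.4677 -0.0497] spray [ 0.5323 -0.1176] bottle [0.5375 0.0219]
roll 0 0 0.78
spray 0 0 1.0
bottle 0 0 0.83
vial 0 0 1.0
eraser 0 0 0.97
```

View pics/cmp.png

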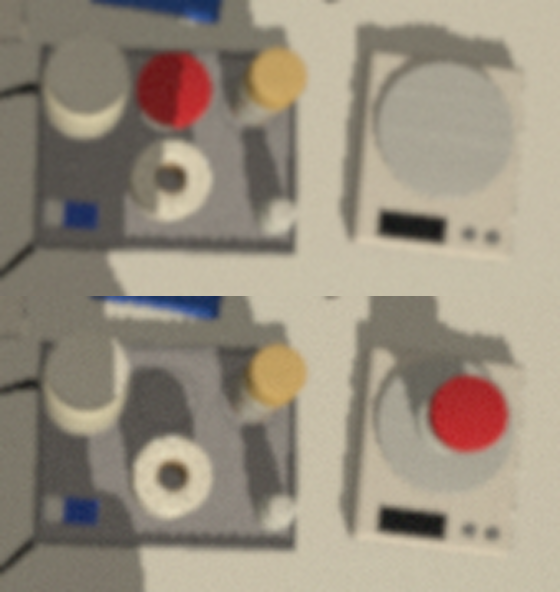

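The before and after views match, with each thing back at the same pixel. The pot is within about 2 mm of the plate's centre.

```bash
python3 -c "
from rig import robot
print(robot.sign_off())"
```

```text
the job is handed in; nothing more can be done
None
```

The pot stands within about 2 mm of the middle of the scale plate, the bottle, spray bottle and roll are back upright where they stood, the vial and eraser did not move, and the job was handed in at about 66 s of the 141 s allowed.

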